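# Clear the sanding block and set up a pull handle for fixing

### The job

The sanding block has been left lying where the chrome pull handle has to be fitted: put it flat in the plywood tray. Then stand the chrome handle on the door panel with both feet wholly on the two white marks (either way round), and last swing the red hold-down arm round over it, all the way to its stop. Set both things down gently, without dropping them, and leave everything else where it is.

Things in the scene. Friction and masses are not known exactly. Their poses are not given: they have to be found in the camera images.
- block: hand sanding block, black ridge on a blue base. Base 120 mm (its x) by 68 mm (its y), 22 mm high; on it runs a grip ridge along its x, 110 mm long, 32 mm wide (y), from 21 to 55 mm above the underside. 0.18 to 0.35 kg. Origin: centre of its underside, z up. It starts lying on the panel over the marks.
- handle: the bright chrome (steel) pull handle, 160 mm long along its y. Two flat feet, 30 mm (x) by 40 mm (y), 6 mm thick, centred at y = -60 and +60 mm; a grip bar along y joins them: 12 mm wide (x), straight for 76 mm in the middle, from 33 to 44 mm above the underside of the feet, open space below it. About 0.2 kg. Symmetric end for end. Origin: midway between the feet, on the level of their undersides, z up. It starts standing on the cork mat.
- panel: light-wood door panel, 260 mm (its x) by 240 mm (its y), 20 mm thick, held fast on the bench. Origin: centre of its underside; its -x side faces the robot, apart from a small yaw. On it are two white marks and, at the far side, the post of the hold-down arm.
- marks (a point): midpoint of the two white footprint marks, on the panel's top face, 20 mm above the bench, 20 mm from the panel's centre towards its -x side. Each mark is 44 mm (panel x) by 54 mm (panel y) and flat; their centres lie 60 mm either side of this point along the panel's y. Same axes as the panel.
- holddown (a joint): angle of the red hold-down arm about its upright post: 0 = parked, pointing along the panel's +y; it turns counter-clockwise seen from above to its stop at 1.571 rad, where it points along the panel's -x, with its black knob and rubber foot over the midpoint of the marks. Light friction (about 1.1 N at the knob), no spring, stays where left. It starts between 0 and 0.3.
- holddown_knob (a point): top centre of the upright black knob near the arm's end, 110 mm from the post's axis. The knob is a cylinder 22 mm across, standing from 82 to 112 mm above the bench. The arm under it is 24 mm wide and lies 70 to 82 mm above the bench (its rubber foot reaches down to 66 mm); the handle on the panel is 64 mm high, so the arm passes over it.
- holddown_hinge (a point): on the axis of the arm's post, 70 mm above the bench, 110 mm from the midpoint of the marks along the panel's +x. The post's hub is 34 mm across, up to 92 mm above the bench.
- tray: open plywood tool tray, fixed: outside 210 mm (its x) by 160 mm (its y), walls 7 mm thick, 32 mm high, floor 7 mm thick. Origin: centre of its underside. It stands left or right of the panel.
- mat: cork mat, 190 mm (x) by 200 mm (y), 4 mm thick, fixed; on the other side of the panel from the tray. Origin: centre of its underside.
- brass_pull: a brass-coloured pull handle of the same shape as the chrome one, not to be used. A bystander: leave it alone.
- brass_knob: round brass furniture knob, 32 mm across, 32 mm high, standing near one corner of the panel on the robot's side. A bystander: leave it alone.
- drill: cordless drill lying on its side, about 220 by 200 mm, 62 mm high. A bystander: leave it alone.
- screw_jar: amber screw jar, 60 mm across, 85 mm high. A bystander: leave it alone.
- tape: yellow tape measure, 62 by 34 mm, 60 mm high. A bystander: leave it alone.
- screwdriver: red-handled screwdriver, 200 mm long, on the bench to the right of the jar. A bystander: leave it alone.
Not all that is in view belongs to the job. There is more than one size of the handle; the job needs the largest.

How it is judged:
By the outcome, as a careful person would: the job done as asked, in the order asked, and still so for the second after the job is handed in, with the robot touching nothing.
It also fails if it takes over 70 s, if anything falls off the work surface, if the arm or the gripper's body presses on something with over 40 N, if the wrist force passes 120 N, or if a joint passes its speed limit or range.

### The arm

A 7-joint arm with a two-finger parallel gripper is mounted at the origin on the work surface. World frame = base frame: x ahead of the robot, y to its left, z up, the work surface at z = 0. Lengths are in m, angles in rad, forces in N, time in s.
With the tool pointing down it reaches from about 0.4 to 0.875 m from the base axis. Payload 6.5 kg.
Tool frame: the origin (TCP) lies between the finger pads; the fingertips stand 11 mm ahead of it and the grasp point (between the pads) lies 8 mm behind it; y points along the fingers, x is the direction in which the jaws open and shut, and the axes are right-handed (so a half turn about y gives the same grasp; the last joint's range is limited). The gripper opens to 88 mm and grips with 3 to 60 N. Pads are 18 mm wide; open, the fingers measure 123 mm over their backs; the gripper's body (75 mm by 187 mm) begins 45 mm behind the grasp point.
Start: joints at [1.183, 0.536, -0.004, 1.538, 0.003, 1.067, -0.071], TCP at [0.206, -0.617, 0.25] pointing down, gripper open.
Joint ranges: [-2.7, 2.7], [-0.37, 2.16], [-1.27, 1.26], [0.24, 2.4], [-1.31, 4.45], [0.19, 1.91], [-2.76, 2.76]. Speed limits (rad/s): [2.39, 2.39, 3.14, 3.14, 3.14, 3.14, 3.14].

### API

Orientations are given as a unit quaternion [w, x, y, z].
In Python, from station import monitor, cams, order gives the robot as it stands.
- The arm moves only by the tool play_rows, never from a script. Its argument "plan" is text: rows parted by semicolons, each of 7 numbers parted by spaces: the opening, from 0 (shut) to 1 (fully open), then the shift along the tool's x, y, z in mm, then the turn, a rotation vector about the tool's x, y, z in rad. A call has exactly 8 rows; each row is the pose to reach, as a shift and turn from the pose commanded when the call began, along the tool's axes at that moment; what a row does not reach only later rows make up. A row lasts 1/8 s, in which the tool goes at most 62.5 mm and 10.7 degrees, less where a joint would pass 70% of its speed; a pose out of reach is approached as far as the arm can. A call with a gripper value outside its range is refused whole. The fingers move at their own pace and stop on an object; "grip_force" is the grip in N (left out, the last holds). Time passes only in rows, so rows that repeat a pose let the fingers close, or fill a call up. It gives the time, the measured TCP pose, the force and the opening at its end, in the units of the state.
- monitor.observe(): the state, without advancing time (a new reading comes with each control period).
- cams.capture(name): name is "scene" or "top" or "wrist"; returns a dict with "image" (400x640x3 uint8, blue, green, red), "vfov" (degrees; the focal length in pixels is half the picture's height over the tangent of half this angle, whatever the lens; pixels are square), "cx", "cy" (the principal point, pixels), "pose" (4x4, takes a point from camera to world coordinates). Camera axes: x right, y down, z forward; pixel columns grow to the right and rows downward; lengths in m; the calibration is good to about 2 mm. The wrist camera is an equidistant fisheye: a pixel r from the principal point sees the ray r / f radians off the axis. A picture is of the moment at which its call begins. There is no depth.
- order.job_done(): hands the job in, once; it reports no verdict.
The state is a dict: "time_s": time; "joints": joint angles; "qd": joint speeds; "joint_efforts": joint torques, N m; "ee_pos": TCP position; "ee_rot": TCP orientation; "wrist_force": force on the tool from outside, world axes, zero at the start; "torque": the same for the moment, N m; "finger_gap": finger opening in m.
Only numpy, scipy, OpenCV 4.12 (cv2) and the standard library are available. Lean on these libraries where they do the work, as an engineer would, in place of code of your own. Each camera call takes 0.05 s, during which the arm holds its last target.

## Working session

There is one attempt and no reset: what is moved stays moved. The work goes in short steps, Python scripts to look and compute and a tool call to move; the robot and the scene stay as the last step left them, time stands still between calls to the robot, and variables do not carry over. Pictures are saved under pics/ and viewed, and the job is handed in when it is done.

Besides the shell and the picture viewer there is one more tool, called after "Request:" as name(argument=value, ...), one argument or row to a line, values as JSON. play_rows: Moves the arm, as the interface text tells. Its arguments: {"type":"object","properties":{"plan":{"type":"string"},"grip_force":{"type":"number"}},"required":["plan"]}

```bash
ls; mkdir -p pics
python3 - <<'E'
from station import monitor,cams,order
import cv2,json
print(monitor.observe())
for n in ("scene","top","wrist"):
    c=cams.capture(n); cv2.imwrite(f"pics/{n}0.png",c["image"]); print(n,c["vfov"],c["cx"],c["cy"],c["pose"].tolist() if hasattr(c["pose"],"tolist") else c["pose"])
E
```

```text
pics
{'time_s': 0.0, 'joints': array([ 1.18281789,  0.53716172, -0.0044522 ,  1.53884097,  0.00260798,
        1.06727653, -0.07121465]), 'qd': array([-1.35629422e-03,  9.16940905e-04, -3.20659430e-04, -1.10070291e-03,
       -1.00882243e-03, -5.65078542e-05,  9.14412834e-04]), 'joint_efforts': array([ 1.20675712e-03, -5.70983899e+01,  9.90215912e-01, -2.51608121e+01,
       -5.64144237e-02,  1.78213301e-02,  1.68319639e-04]), 'ee_pos': array([ 0.20537486, -0.61609398,  0.24885434]), 'ee_rot': array([ 0.5739665 , -0.5733444 ,  0.41392993, -0.41291726]), 'wrist_force': array([ 0.35806418,  0.51897614, -0.42637805]), 'torque': array([0.01590643, 0.03895844, 0.01169166]), 'finger_gap': 0.08822023661769764}
scene 50.74717237320809 315.553062404713 197.5173073521697 [[0.6965280055593438, 0.6062682584611037, -0.38378058347715177, 0.9709003829050076], [0.7174702262058986, -0.5953555290123773, 0.36164660731499915, -0.46494716658469354], [-0.009231033505487317, -0.5272481321512035, -0.8496612237612634, 1.036331010360218], [0.0, 0.0, 0.0, 1.0]]
top 56.74820608903379 319.0653838809253 194.98294445316793 [[-0.001689566760786649, -0.9890737779660925, 0.14741169256216302, 0.3803156520030699], [-0.9998676838650347, 0.004055870806557294, 0.01575324329690931, -0.07854556743515459], [-0.016179002643301233, -0.14736557146050544, -0.9889497602110973, 1.2350341548066757], [0.0, 0.0, 0.0, 1.0]]
wrist 65.70646984690485 313.17400523694766 204.64553996305747 [[0.31730808149800943, -0.9078792395816145, -0.27399063442526644, 0.2759110440669531], [-0.9483160156527255, -0.304842903506551, -0.08813364078621469, -0.5920560967983325], [-0.00350939775325246, 0.28779522323763995, -0.9576855400438102, 0.38485247455944144], [0.0, 0.0, 0.0, 1.0]]
```

View pics/top0.png

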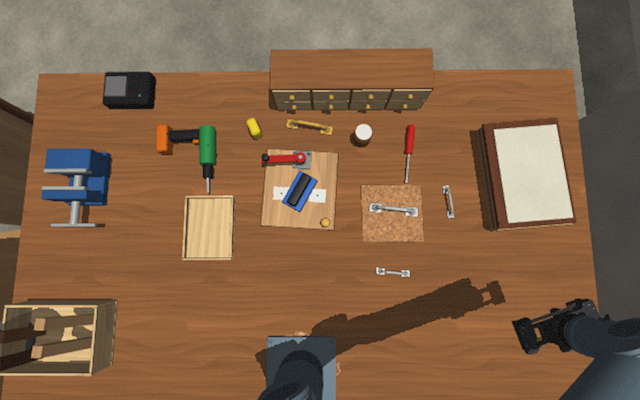

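View pics/scene0.png

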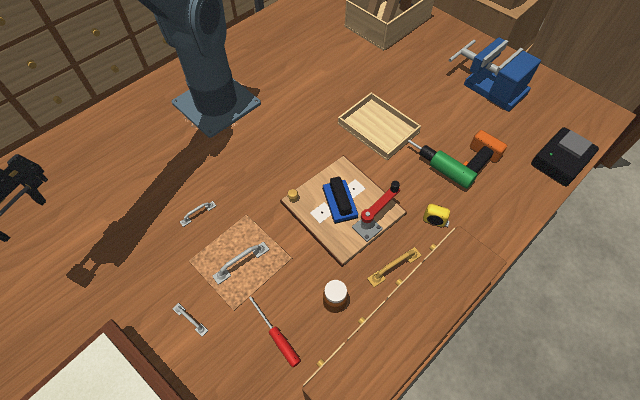

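View pics/wrist0.png

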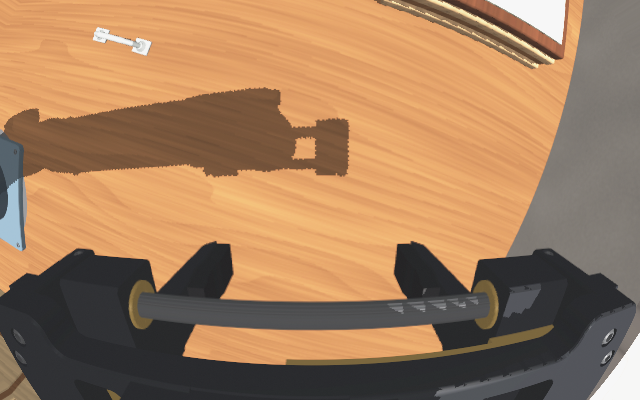

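The top view shows three chrome handles: (393,210) on the cork mat, (392,272) small, (448,202) small. The brass pull is at (310,126). The mat one is the longest and matches the description. The block is at (300,190), the tray at (208,227), and the hold-down knob at (267,159). Next I'll take close crops for measuring.

Run:
```python
import cv2
t=cv2.imread("pics/top0.png"); s=cv2.imread("pics/scene0.png")
def cr(im,x0,y0,x1,y1,k,n): cv2.imwrite("pics/"+n,cv2.resize(im[y0:y1,x0:x1],None,fx=k,fy=k,interpolation=cv2.INTER_CUBIC))
cr(t,250,140,350,240,6,"t_panel.png")
cr(t,350,175,470,285,5,"t_mat.png")
cr(t,175,185,245,270,6,"t_tray.png")
cr(s,270,140,420,270,5,"s_panel.png")
```

```text
(no output)
```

View pics/t_panel.png

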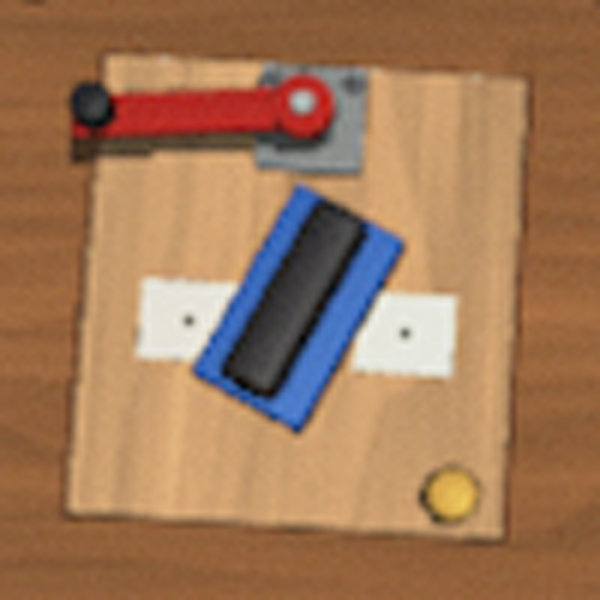

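View pics/t_mat.png

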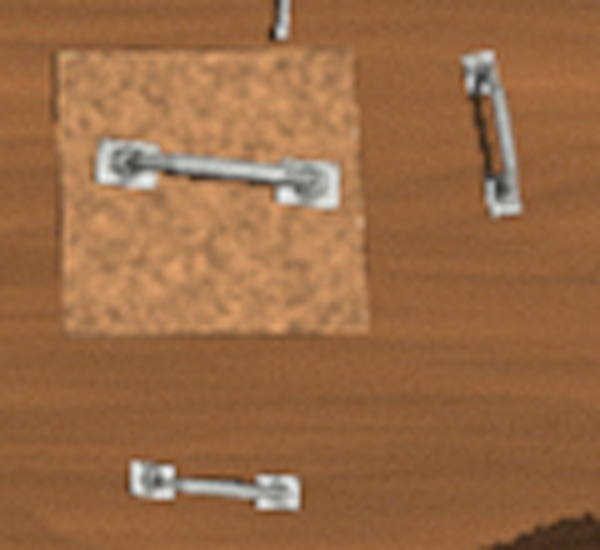

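View pics/t_tray.png

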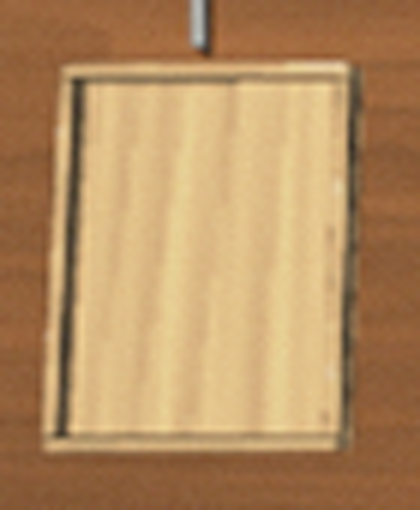

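View pics/s_panel.png

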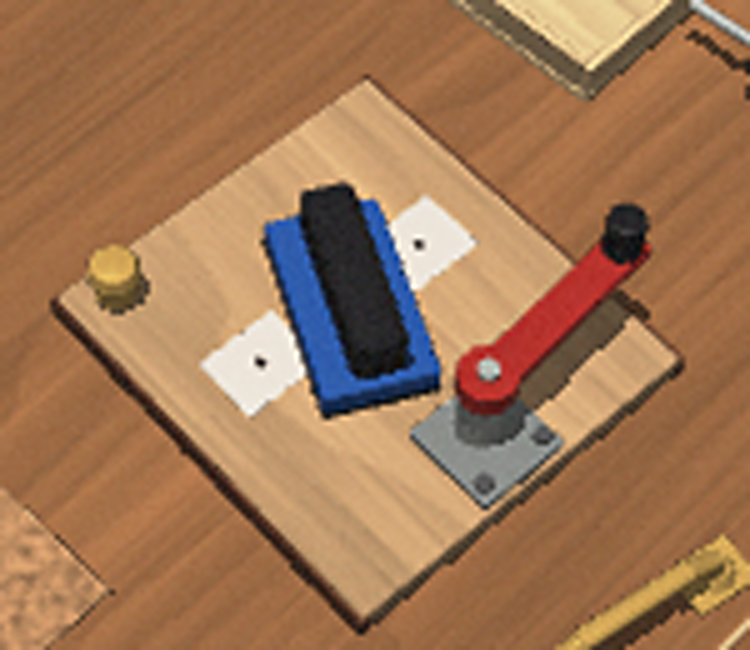

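```bash
cat > h.py <<'E'
import numpy as np, cv2
from station import monitor,cams,order
from scipy.spatial.transform import Rotation as Rn
np.set_printoptions(precision=4,suppress=True)
def ray(c,uv,fish=False):
    f=200/np.tan(np.radians(c["vfov"])/2); d=(np.array(uv,float)-[c["cx"],c["cy"]])/f
    P=np.array(c["pose"])
    if fish:
        r=np.linalg.norm(d); v=np.array([*(d/r*np.sin(r)),np.cos(r)])
    else: v=np.array([*d,1.])
    return P[:3,3],P[:3,:3]@v
def w(c,uv,z,fish=False):
    o,v=ray(c,uv,fish); return (o+v*(z-o[2])/v[2])
def proj(c,p,fish=False):
    P=np.array(c["pose"]);q=P[:3,:3].T@(np.array(p)-P[:3,3]); f=200/np.tan(np.radians(c["vfov"])/2)
    if fish:
        r=np.hypot(q[0],q[1]); th=np.arctan2(r,q[2]); d=q[:2]/r*th
    else: d=q[:2]/q[2]
    return d*f+[c["cx"],c["cy"]]
def rr(quat): # wxyz
    return Rn.from_quat([quat[1],quat[2],quat[3],quat[0]])
E
python3 - <<'E'
from h import *
c=cams.capture("top"); s=cams.capture("scene")
def T(pts,x0,y0,k,z,cam=c): return np.array([w(cam,(x0+(u+.5)/k-.5,y0+(v+.5)/k-.5),z)[:2] for u,v in pts])
def fit(obj,pts,name):
    obj=np.array(obj,float);a=obj-obj.mean(0);b=pts-pts.mean(0)
    H=a.T@b; th=np.arctan2(H[0,1]-H[1,0],H[0,0]+H[1,1]);R=np.array([[np.cos(th),-np.sin(th)],[np.sin(th),np.cos(th)]])
    t=pts.mean(0)-R@obj.mean(0); e=pts-(obj@R.T+t); print(name,t,"yaw",th,"res mm",(e*1000).round(1).tolist())
    return t,th
# panel: image UL=(+x,+y)
fit([[.13,.12],[.13,-.12],[-.13,-.12],[-.13,.12]],T([(103,55),(528,77),(503,540),(68,515)],250,140,6,.02),"panel")
fit([[0,.06],[0,-.06]],T([(188,321),(405,333)],250,140,6,.02),"marks top")
fit([[0,.06],[0,-.06]],T([(419,244),(261,362)],270,140,5,.02,s),"marks scene")
fit([[.06,.034],[.06,-.034],[-.06,-.034],[-.06,.034]],T([(300,185),(405,240),(298,434),(193,372)],250,140,6,.042),"block base")
fit([[.06,.034],[-.06,.034],[.06,-.034]],T([(263,240-0),(0,0),(0,0)],270,140,5,.042,s)[[0,0,0]],"skip")
fit([[.055,.016],[.055,-.016],[-.055,-.016],[-.055,.016]],T([(318,200),(370,226),(270,399),(222,372)],250,140,6,.075),"ridge")
print("scene base corners",T([(263,240),(440,380),(322,405),(378,200)],270,140,5,.042,s).tolist())
print("knob",T([(92,98)],250,140,6,.112),T([(628,217)],270,140,5,.112,s),"hub",T([(303,102)],250,140,6,.092),T([(488,369)],270,140,5,.092,s))
fit([[.015,.08],[-.015,.08],[-.015,-.08],[.015,-.08]],T([(100,139),(97,185),(335,208),(340,162)],350,175,5,.010),"handle")
fit([[.105,.08],[.105,-.08],[-.105,-.08],[-.105,.08]],T([(64,66),(357,64),(343,447),(43,450)],175,185,6,.032),"tray")
st=monitor.observe();print(st["ee_pos"],rr(st["ee_rot"]).as_matrix())
E
```

```text
panel [0.5837 0.0055] yaw -0.05879556640243808 res mm [[0.0, 0.2], [-0.1, 0.0], [-0.0, 0.7], [0.1, -0.9]]
marks top [0.5647 0.0075] yaw -0.05992344290794751 res mm [[0.0, 0.3], [-0.0, -0.3]]
marks scene [0.5619 0.0069] yaw -0.06629443782258444 res mm [[-0.0, -0.1], [0.0, 0.1]]
block base [0.5723 0.0045] yaw -0.5059216974504065 res mm [[-1.1, -0.7], [0.9, 1.2], [-0.4, 0.9], [0.6, -1.4]]
skip [ 0.4913 -0.0168] yaw 0.0 res mm [[-40.0, -22.7], [80.0, -22.7], [-40.0, 45.3]]
ridge [0.5715 0.0043] yaw -0.5065372184670703 res mm [[-2.6, 0.9], [-1.3, 1.1], [2.5, 0.3], [1.4, -2.3]]
scene base corners [[0.5113087132005207, -0.005477639858989192], [0.6425646437358243, -0.0007366782070775124], [0.6087405476801644, -0.05717599108447774], [0.5378481564505497, 0.060356369617728]]
knob [[0.6718 0.1083]] [[0.668  0.1093]] hub [[ 0.6741 -0.0003]] [[ 0.6719 -0.0017]]
handle [ 0.514  -0.3046] yaw -0.10103781534252687 res mm [[0.3, -0.7], [-0.6, -1.0], [-0.2, 1.6], [0.5, 0.1]]
tray [0.4557 0.3022] yaw 4.059036852699631e-05 res mm [[-1.3, 0.6], [-0.8, -1.3], [1.7, -0.5], [0.4, 1.2]]
[ 0.2055 -0.6164  0.2493] [[ 0.3164 -0.0003  0.9486]
 [-0.9486  0.0007  0.3164]
 [-0.0008 -1.     -0.0001]]
```

```bash
cat >> h.py <<'E'
def goal(x,y,z,yaw):
    """print shift (mm, tool axes now) and rotvec to reach TCP xyz with tool x at world yaw, pointing down"""
    st=monitor.observe(); R=rr(st["ee_rot"]).as_matrix(); p=st["ee_pos"]
    X=np.array([np.cos(yaw),np.sin(yaw),0]);Y=np.array([0,0,-1.]);G=np.c_[X,Y,np.cross(X,Y)]
    print("shift",(R.T@(np.array([x,y,z])-p)*1000).round(1),"rot",Rn.from_matrix(R.T@G).as_rotvec().round(3),"| cur",p,"yaw",round(float(np.arctan2(R[1,0],R[0,0])),4),"F",st["wrist_force"].round(1),"gap",round(st["finger_gap"],4),"t",round(st["time_s"],2),"j",st["joints"])
E
python3 -c "
from h import *
goal(.572,.0045,.2,1.065)"
```

```text
shift [-473.    49.6  544.1] rot [-0.001 -2.314 -0.001] | cur [ 0.2055 -0.6164  0.2493] yaw -1.2489 F [ 0.8 -0.3 -0.3] gap 0.088 t 0.25 j [ 1.1828  0.5368 -0.0044  1.5383  0.0026  1.0673 -0.0712]
```

Request:
play_rows(
  plan="0.7 -36 4 42 0 -0.178 0;0.7 -73 8 84 0 -0.356 0;0.7 -109 11 126 0 -0.534 0;0.7 -146 15 167 0 -0.712 0;0.7 -182 19 209 0 -0.89 0;0.7 -218 23 251 0 -1.068 0;0.7 -255 27 293 0 -1.246 0;0.7 -291 30 335 0 -1.424 0",
)

```text
time_s: 1.25
ee_pos: [0.432, -0.2331, 0.2198]
ee_rot: [-0.704, 0.704, 0.064, -0.064]
wrist_force: [1.0, -0.5, 0.3]
finger_gap: 0.0616
```

```bash
python3 -c "
from h import *
goal(.572,.0045,.2,1.065)"
```

```text
shift [180.4  19.7 208.6] rot [ 0.001 -0.884  0.   ] | cur [ 0.432  -0.2331  0.2198] yaw 0.1807 F [ 1.  -0.5  0.3] gap 0.0616 t 1.25 j [ 0.785   0.3437 -0.4598  1.9586  0.1954  0.8816  0.4043]
```

Request:
play_rows(
  plan="0.7 36 4 42 0 -0.177 0;0.7 72 8 83 0 -0.354 0;0.7 108 12 125 0 -0.53 0;0.7 144 16 167 0 -0.707 0;0.7 180 20 209 0 -0.884 0;0.7 180 20 209 0 -0.884 0;0.7 180 20 209 0 -0.884 0;0.7 180 20 209 0 -0.884 0",
)

```text
time_s: 2.25
ee_pos: [0.5717, 0.0006, 0.1996]
ee_rot: [-0.61, 0.611, 0.356, -0.357]
wrist_force: [-0.7, 0.0, 0.4]
finger_gap: 0.0616
```

```bash
python3 -c "
from h import *
goal(.572,.0045,.057,1.065)
c=cams.capture('wrist'); cv2.imwrite('pics/w1.png',c['image'])
M=c['image'].copy()
# overlay ridge + base of estimate
def R2(t): return np.array([[np.cos(t),-np.sin(t)],[np.sin(t),np.cos(t)]])
for (hx,hy,z,col) in ((.055,.016,.075,(0,255,255)),(.06,.034,.042,(0,0,255))):
  q=[proj(c,[*(np.array([.572,.0045])+R2(-.506)@np.array(o)),z],True) for o in ((hx,hy),(hx,-hy),(-hx,-hy),(-hx,hy))]
  cv2.polylines(M,[np.array(q).round().astype(int)],True,col,1)
for y in (.06,-.06):
  q=[proj(c,[*(np.array([.5635,.007])+R2(-.06)@(np.array(o)+[0,y])),.02],True) for o in ((.022,.027),(.022,-.027),(-.022,-.027),(-.022,.027))]
  cv2.polylines(M,[np.array(q).round().astype(int)],True,(0,255,0),1)
cv2.imwrite('pics/w1o.png',M)
"
```

```text
shift [  3.7 142.6   1.7] rot [ 0.    -0.009 -0.001] | cur [0.5717 0.0006 0.1996] yaw 1.0561 F [-0.7  0.   0.4] gap 0.0616 t 2.25 j [ 0.4143  0.5549 -0.6695  1.7648  0.4103  0.9662  0.6356]
```

View pics/w1o.png

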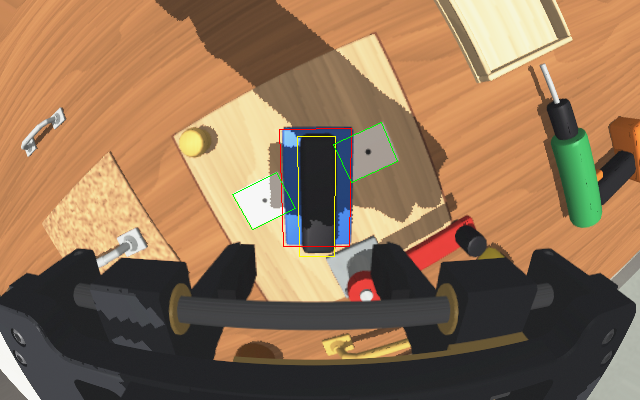

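The overlay agrees with the image: block at about (316,187) and marks at about (265,200) and (368,152). Next is descending on the ridge.

Request:
play_rows(
  plan="0.7 4 30 2 0 -0.009 0;0.7 4 65 2 0 -0.009 0;0.7 4 100 2 0 -0.009 0;0.7 4 120 2 0 -0.009 0;0.7 4 133 2 0 -0.009 0;0.7 4 142 2 0 -0.009 0;0.7 4 142 2 0 -0.009 0;0.7 4 142 2 0 -0.009 0",
)

```text
time_s: 3.3
ee_pos: [0.573, 0.0071, 0.0584]
ee_rot: [-0.608, 0.609, 0.36, -0.36]
wrist_force: [-0.7, -0.4, -0.2]
finger_gap: 0.0616
```

```bash
python3 -c "
from h import *
goal(.572,.0045,.057,1.065)
"
```

```text
shift [-2.7  1.4 -0.4] rot [0.001 0.003 0.001] | cur [0.573  0.0071 0.0584] yaw 1.068 F [-0.7 -0.4 -0.2] gap 0.0616 t 3.3 j [ 0.315   0.7512 -0.5518  1.831   0.5722  0.7221  0.5105]
```

Request:
play_rows(
  plan="0.5 -2.7 1 0 0 0.003 0;0.3 -2.7 1 0 0 0.003 0;0 -2.7 1 0 0 0.003 0;0 -2.7 1 0 0 0.003 0;0 -2.7 1 0 0 0.003 0;0 -2.7 1 0 0 0.003 0;0 -2.7 1 0 0 0.003 0;0 -2.7 1 0 0 0.003 0",
  grip_force=20,
)

```text
time_s: 4.3
ee_pos: [0.5712, 0.0047, 0.0569]
ee_rot: [-0.609, 0.609, 0.359, -0.359]
wrist_force: [-0.9, 0.3, 2.2]
finger_gap: 0.0323
```

```bash
python3 -c "
from h import *
goal(.572,.0045,.057,1.065)
"
```

```text
shift [ 0.2 -0.1 -0.8] rot [0. 0. 0.] | cur [0.5712 0.0047 0.0569] yaw 1.0651 F [-0.9  0.3  2.2] gap 0.0323 t 4.3 j [ 0.3182  0.7517 -0.5497  1.8352  0.5731  0.718   0.51  ]
```

Request:
play_rows(
  plan="0 0 -10 0 0 0 0;0 0 -30 0 0 0 0;0 0 -60 0 0 0 0;0 0 -85 0 0 0 0;0 0 -105 0 0 0 0;0 0 -110 0 0 0 0;0 0 -110 0 0 0 0;0 0 -110 0 0 0 0",
)

```text
time_s: 5.3
ee_pos: [0.5704, 0.0045, 0.1658]
ee_rot: [0.609, -0.609, -0.358, 0.36]
wrist_force: [-1.3, 0.7, -2.6]
finger_gap: 0.0318
```

```bash
python3 -c "
from h import *
goal(.457,.302,.167,1.5708)
"
```

```text
shift [205.3  -1.  243.3] rot [-0.002 -0.506 -0.   ] | cur [0.5704 0.0045 0.1658] yaw 1.0651 F [-1.3  0.7 -2.6] gap 0.0318 t 5.3 j [ 0.3936  0.5982 -0.6513  1.7912  0.4481  0.9065  0.6078]
```

Request:
play_rows(
  plan="0 21 0 24 0 -0.05 0;0 58 0 68 0 -0.14 0;0 96 0 114 0 -0.24 0;0 134 0 159 0 -0.33 0;0 168 0 199 0 -0.42 0;0 192 0 228 0 -0.48 0;0 205 -1 243 0 -0.506 0;0 205 -1 243 0 -0.506 0",
)

```text
time_s: 6.3
ee_pos: [0.4569, 0.3028, 0.1676]
ee_rot: [0.5, -0.499, -0.501, 0.501]
wrist_force: [0.6, -0.4, -3.6]
finger_gap: 0.032
```

```bash
python3 -c "
from h import *
c=cams.capture('wrist'); cv2.imwrite('pics/w2.png',c['image'])
c=cams.capture('top'); cv2.imwrite('pics/t2.png',cv2.resize(c['image'][130:280,150:370],None,fx=3.5,fy=3.5))
goal(.457,.302,.08,1.5708)
"
```

```text
shift [ 2.  87.3  1.5] rot [-0.    -0.002 -0.002] | cur [0.4585 0.3001 0.1673] yaw 1.5689 F [ 0.9  0.3 -2.6] gap 0.0323 t 6.4 j [-0.0669  0.6084 -0.7993  1.8435  0.5411  0.9228  0.4528]
```

View pics/w2.png

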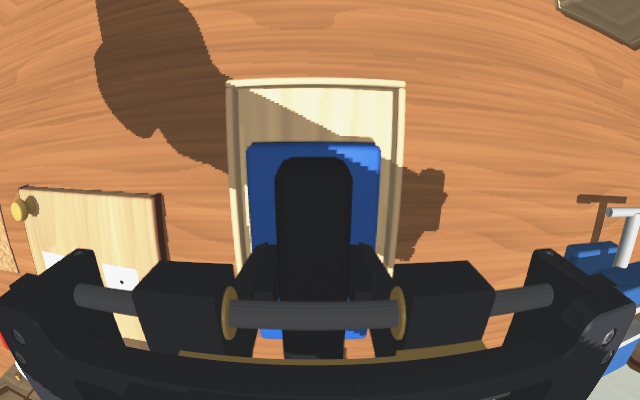

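View pics/t2.png

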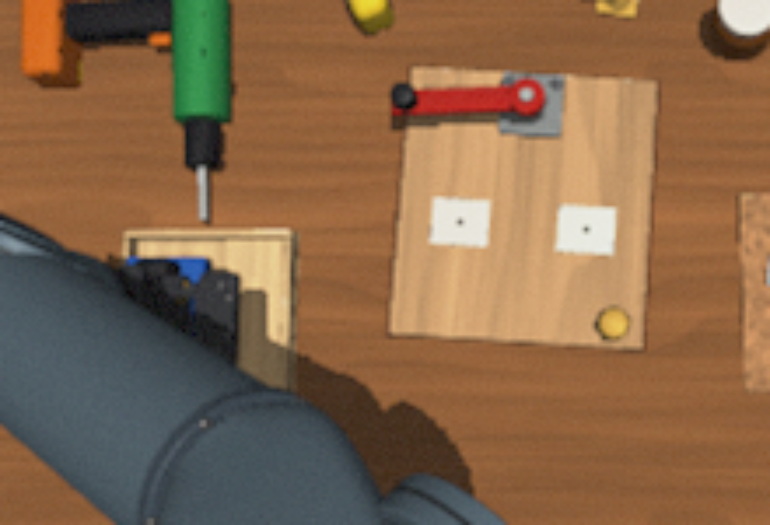

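Request:
play_rows(
  plan="0 2 15 1 0 -0.002 0;0 2 40 1 0 -0.002 0;0 2 65 1 0 -0.002 0;0 2 88 1 0 -0.002 0;0 2 104 1 0 -0.002 0;0 2 113 1 0 -0.002 0;0 2 118 1 0 -0.002 0;0 2 118 1 0 -0.002 0",
)

```text
time_s: 7.4
ee_pos: [0.457, 0.3038, 0.0498]
ee_rot: [-0.499, 0.499, 0.501, -0.5]
wrist_force: [0.7, -0.0, -1.4]
finger_gap: 0.0321
```

```bash
python3 -c "
from h import *
goal(.457,.302,.044,1.5708)
"
```

```text
shift [-1.8  5.8 -0. ] rot [0.    0.002 0.   ] | cur [0.457  0.3038 0.0498] yaw 1.573 F [ 0.7 -0.  -1.4] gap 0.0321 t 7.4 j [-0.1721  0.7751 -0.6655  1.8902  0.7076  0.7271  0.3214]
```

Request:
play_rows(
  plan="0 0 2 0 0 0 0;0 0 3 0 0 0 0;0 0 4 0 0 0 0;0 0 5 0 0 0 0;0 0 5.5 0 0 0 0;0 0 6 0 0 0 0;0 0 6.5 0 0 0 0;0 0 6.5 0 0 0 0",
)

```text
time_s: 8.4
ee_pos: [0.4569, 0.3037, 0.0438]
ee_rot: [0.499, -0.5, -0.501, 0.501]
wrist_force: [-2.3, -2.3, 6.9]
finger_gap: 0.0321
```

```bash
python3 -c "
from h import *
goal(.457,.302,.044,1.5708)
"
```

```text
shift [-1.7 -0.2 -0.1] rot [ 0.     0.002 -0.   ] | cur [0.4569 0.3037 0.0438] yaw 1.573 F [-2.3 -2.3  6.9] gap 0.0321 t 8.4 j [-0.1779  0.7839 -0.6576  1.8912  0.7166  0.7179  0.314 ]
```

Force +6.9 N: the block is resting on the tray floor. Next: open and retreat.

Request:
play_rows(
  plan="0.45 0 0 0 0 0 0;0.6 0 0 0 0 0 0;0.6 0 0 0 0 0 0;0.6 0 -3 0 0 0 0;0.6 0 -25 0 0 0 0;0.6 0 -60 0 0 0 0;0.6 0 -110 0 0 0 0;0.6 0 -150 0 0 0 0",
)

```text
time_s: 9.4
ee_pos: [0.4569, 0.3042, 0.1965]
ee_rot: [-0.499, 0.499, 0.501, -0.5]
wrist_force: [1.2, -0.2, -0.4]
finger_gap: 0.0527
```

```bash
python3 -c "
from h import *
goal(.514,-.3046,.2,-.101)
c=cams.capture('wrist'); cv2.imwrite('pics/w3.png',c['image'])
"
```

```text
shift [-609.    -4.1  -55.4] rot [0.    1.675 0.002] | cur [0.4569 0.3042 0.1965] yaw 1.5736 F [ 1.2 -0.2 -0.4] gap 0.0527 t 9.4 j [-0.0494  0.5721 -0.8309  1.8219  0.5058  0.9716  0.478 ]
```

View pics/w3.png

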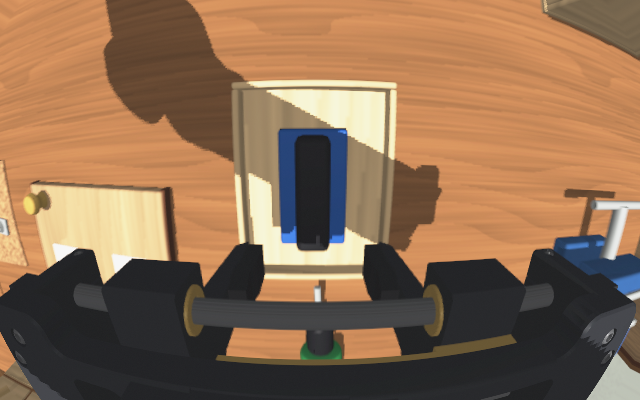

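The block lies flat in the tray at (313,190). Now to the handle.

Request:
play_rows(
  plan="0.6 -25 0 -2 0 0.07 0;0.6 -70 -1 -6 0 0.19 0;0.6 -120 -1 -11 0 0.33 0;0.6 -170 -1 -15 0 0.47 0;0.6 -220 -2 -20 0 0.61 0;0.6 -270 -2 -25 0 0.74 0;0.6 -320 -2 -29 0 0.88 0;0.6 -370 -3 -34 0 1.02 0",
)

```text
time_s: 10.45
ee_pos: [0.4918, -0.0675, 0.1975]
ee_rot: [-0.68, 0.681, 0.192, -0.191]
wrist_force: [0.6, -1.1, 0.2]
finger_gap: 0.0528
```

```bash
python3 -c "
from h import *
goal(.514,-.3046,.2,-.101)
"
```

```text
shift [-104.8   -2.5 -213.8] rot [0.    0.65  0.001] | cur [ 0.4918 -0.0675  0.1975] yaw 0.5491 F [ 0.6 -1.1  0.2] gap 0.0528 t 10.45 j [ 0.5126  0.4069 -0.5731  1.9604  0.2889  0.8533  0.334 ]
```

Request:
play_rows(
  plan="0.6 -20 0 -41 0 0.13 0;0.6 -42 -1 -86 0 0.26 0;0.6 -64 -1 -130 0 0.4 0;0.6 -84 -2 -170 0 0.52 0;0.6 -98 -2 -200 0 0.61 0;0.6 -105 -2 -214 0 0.65 0;0.6 -105 -2 -214 0 0.65 0;0.6 -105 -2 -214 0 0.65 0",
)

```text
time_s: 11.45
ee_pos: [0.515, -0.3014, 0.1984]
ee_rot: [0.707, -0.706, 0.033, -0.033]
wrist_force: [-0.0, 0.6, -0.6]
finger_gap: 0.053
```

```bash
python3 -c "
from h import *
c=cams.capture('wrist')
goal(.514,-.3046,.035,-.101)
M=c['image'].copy()
def R2(t): return np.array([[np.cos(t),-np.sin(t)],[np.sin(t),np.cos(t)]])
for (hx,hy,cy,z,col) in ((.015,.02,.06,.01,(0,255,0)),(.015,.02,-.06,.01,(0,255,0)),(.006,.038,0,.048,(0,0,255))):
  q=[proj(c,[*(np.array([.514,-.3046])+R2(-.101)@(np.array(o)+[0,cy])),z],True) for o in ((hx,hy),(hx,-hy),(-hx,-hy),(-hx,hy))]
  cv2.polylines(M,[(np.array(q)).round().astype(int)],True,col,1)
cv2.imwrite('pics/w4.png',c['image'])
cv2.imwrite('pics/w4o.png',cv2.resize(M[60:320,180:460],None,fx=2.3,fy=2.3,interpolation=cv2.INTER_NEAREST))
"
```

```text
shift [ -0.7 163.4  -3.4] rot [-0.001  0.007 -0.   ] | cur [ 0.515  -0.3015  0.1984] yaw -0.0938 F [-0.4  0.3 -0.3] gap 0.0527 t 11.5 j [ 0.7093  0.5303 -0.347   1.7133  0.2141  0.9358  0.1849]
```

View pics/w4.png

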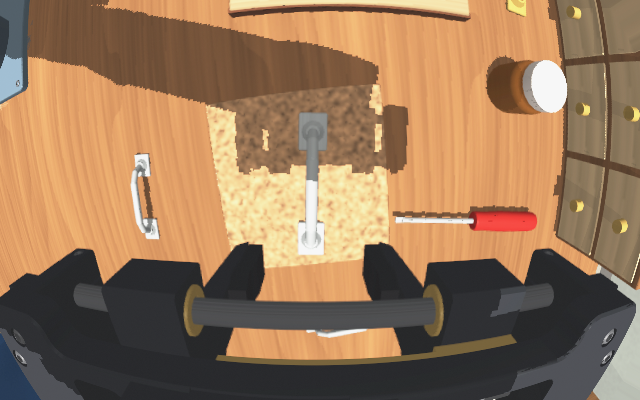

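View pics/w4o.png

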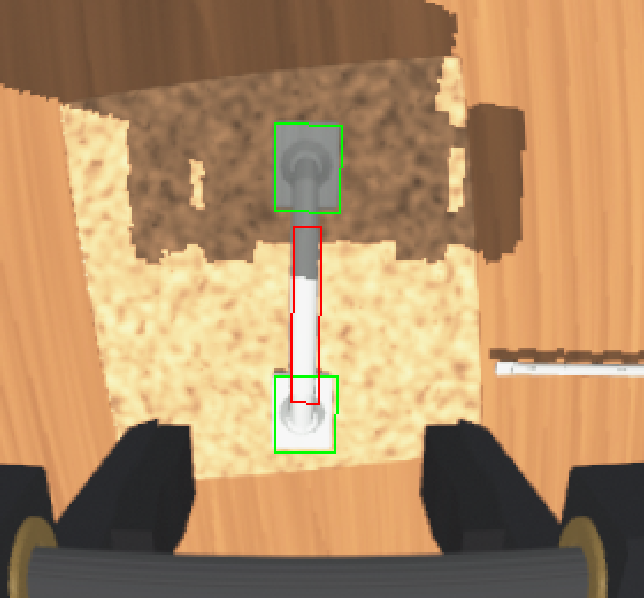

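Green foot and red bar outlines fit the mat handle (feet at (313,130) and (311,238)). Its fitted length of 160 mm confirms it's the largest. Descending.

Request:
play_rows(
  plan="0.6 -1 30 -3 0 0.007 0;0.6 -1 70 -3 0 0.007 0;0.6 -1 110 -3 0 0.007 0;0.6 -1 138 -3 0 0.007 0;0.6 -1 155 -3 0 0.007 0;0.6 -1 163 -3 0 0.007 0;0.6 -1 163 -3 0 0.007 0;0.6 -1 163 -3 0 0.007 0",
)

```text
time_s: 12.5
ee_pos: [0.5141, -0.3067, 0.0362]
ee_rot: [-0.706, 0.706, -0.036, 0.037]
wrist_force: [-0.3, -0.1, -0.0]
finger_gap: 0.0529
```

```bash
python3 -c "
from h import *
goal(.5138,-.3046,.0348,-.101)
"
```

```text
shift [-0.5  1.4  2.1] rot [ 0.001 -0.003  0.002] | cur [ 0.5141 -0.3067  0.0362] yaw -0.104 F [-0.3 -0.1 -0. ] gap 0.0529 t 12.5 j [ 0.6592  0.7618 -0.2702  1.7768  0.3122  0.6434  0.105 ]
```

Request:
play_rows(
  plan="0.45 -0.5 1.4 2 0 -0.003 0;0.3 -0.5 1.4 2 0 -0.003 0;0.2 -0.5 1.4 2 0 -0.003 0;0 -0.5 1.4 2 0 -0.003 0;0 -0.5 1.4 2 0 -0.003 0;0 -0.5 1.4 2 0 -0.003 0;0 -0.5 1.4 2 0 -0.003 0;0 -0.5 1.4 2 0 -0.003 0",
  grip_force=25,
)

```text
time_s: 13.5
ee_pos: [0.5131, -0.3044, 0.0338]
ee_rot: [-0.706, 0.706, -0.036, 0.036]
wrist_force: [-0.4, -0.8, -0.0]
finger_gap: 0.011
```

```bash
python3 -c "
from h import *
goal(.5138,-.3046,.145,-.101)
"
```

```text
shift [   0.7 -111.2   -0.1] rot [ 0. -0. -0.] | cur [ 0.5131 -0.3044  0.0338] yaw -0.101 F [-0.4 -0.8 -0. ] gap 0.011 t 13.5 j [ 0.6562  0.764  -0.2694  1.781   0.3141  0.6389  0.1033]
```

Request:
play_rows(
  plan="0 0 -8 0 0 0 0;0 0 -30 0 0 0 0;0 0 -60 0 0 0 0;0 0 -85 0 0 0 0;0 0 -105 0 0 0 0;0 0 -111 0 0 0 0;0 0 -111 0 0 0 0;0 0 -111 0 0 0 0",
)

```text
time_s: 14.5
ee_pos: [0.5125, -0.304, 0.1438]
ee_rot: [0.706, -0.706, 0.036, -0.035]
wrist_force: [0.4, -0.4, -2.5]
finger_gap: 0.0113
```

```bash
python3 -c "
from h import *
goal(.5635,.007,.145,-.06)
c=cams.capture('wrist'); cv2.imwrite('pics/w5.png',c['image'])
"
```

```text
shift [ 19.4  -1.  314.6] rot [-0.001 -0.041 -0.002] | cur [ 0.5125 -0.304   0.1438] yaw -0.1009 F [ 0.4 -0.4 -2.5] gap 0.0113 t 14.5 j [ 0.6989  0.5998 -0.3269  1.7499  0.247   0.8341  0.1569]
```

View pics/w5.png

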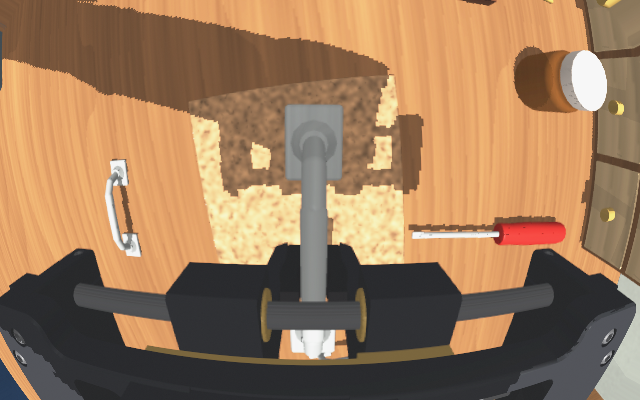

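Request:
play_rows(
  plan="0 1 0 22 0 -0.003 0;0 4 0 66 0 -0.01 0;0 7 0 116 0 -0.016 0;0 10 0 166 0 -0.022 0;0 14 0 216 0 -0.028 0;0 17 0 262 0 -0.034 0;0 19 0 297 0 -0.04 0;0 19 -1 314 0 -0.041 0",
)

```text
time_s: 15.55
ee_pos: [0.5631, 0.0102, 0.1456]
ee_rot: [0.707, -0.706, 0.02, -0.019]
wrist_force: [-0.9, 0.6, -1.6]
finger_gap: 0.0111
```

Request:
play_rows(
  plan="0 0 10 0 0 0 0;0 0 25 0 0 0 0;0 0 40 0 0 0 0;0 0 50 0 0 0 0;0 0 50 0 0 0 0;0 0 50 0 0 0 0;0 0 50 0 0 0 0;0 0 50 0 0 0 0",
)

```text
time_s: 16.55
ee_pos: [0.564, 0.0062, 0.0962]
ee_rot: [0.707, -0.707, 0.021, -0.021]
wrist_force: [-0.1, -1.3, -1.1]
finger_gap: 0.0114
```

```bash
python3 -c "
from h import *
goal(.5635,.007,.055,-.06)
st=monitor.observe();R=rr(st['ee_rot']).as_matrix();p=st['ee_pos']
c=cams.capture('wrist'); M=c['image'].copy(); cv2.imwrite('pics/w6.png',M)
def R2(t): return np.array([[np.cos(t),-np.sin(t)],[np.sin(t),np.cos(t)]])
yaw=np.arctan2(R[1,0],R[0,0])
def dr(o,t,cy,hx,hy,z,col):
  q=[proj(c,[*(np.array(o)+R2(t)@(np.array(a)+[0,cy])),z],True) for a in ((hx,hy),(hx,-hy),(-hx,-hy),(-hx,hy))]
  cv2.polylines(M,[(np.array(q)*8).round().astype(int)],True,col,1,cv2.LINE_AA,3)
zb=p[2]-.0298
for s in (.06,-.06):
  dr([.5635,.007],-.06,s,.022,.027,.02,(0,0,255))
  dr(p[:2],yaw,s,.015,.02,zb+.006,(0,255,0))
cv2.imwrite('pics/w6o.png',cv2.resize(M[50:390,200:440],None,fx=1.75,fy=1.75,interpolation=cv2.INTER_CUBIC))
cv2.imwrite('pics/w6c.png',cv2.resize(M[70:210,230:400],None,fx=4,fy=4,interpolation=cv2.INTER_CUBIC))
t=cams.capture('top'); cv2.imwrite('pics/t6.png',cv2.resize(t['image'][140:240,250:350],None,fx=6,fy=6,interpolation=cv2.INTER_CUBIC))
"
```

```text
shift [-0.6 41.2  0.8] rot [-0.    -0.     0.001] | cur [0.564  0.0062 0.0962] yaw -0.06 F [-0.1 -1.3 -1.1] gap 0.0114 t 16.55 j [ 0.1685  0.6302 -0.344   1.8555  0.3107  0.7078 -0.4124]
```

View pics/w6c.png

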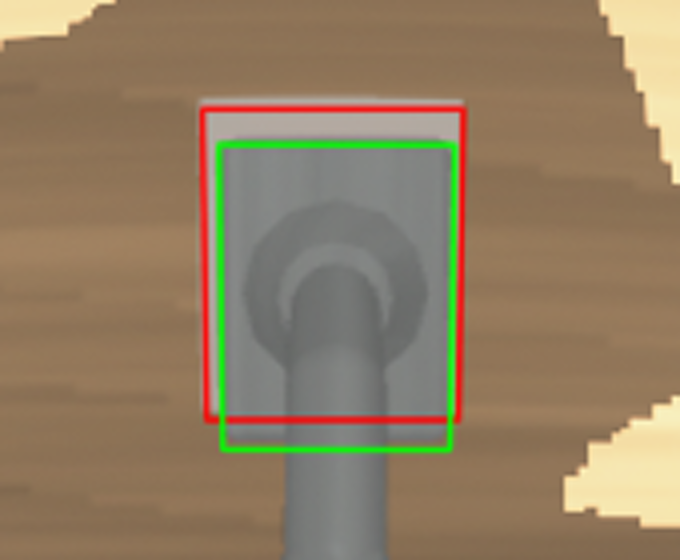

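View pics/w6.png

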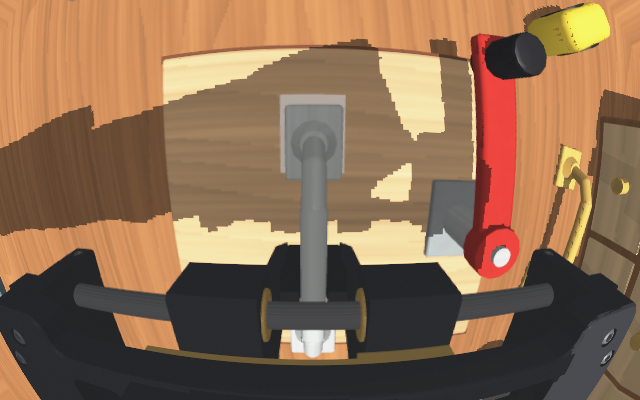

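View pics/t6.png

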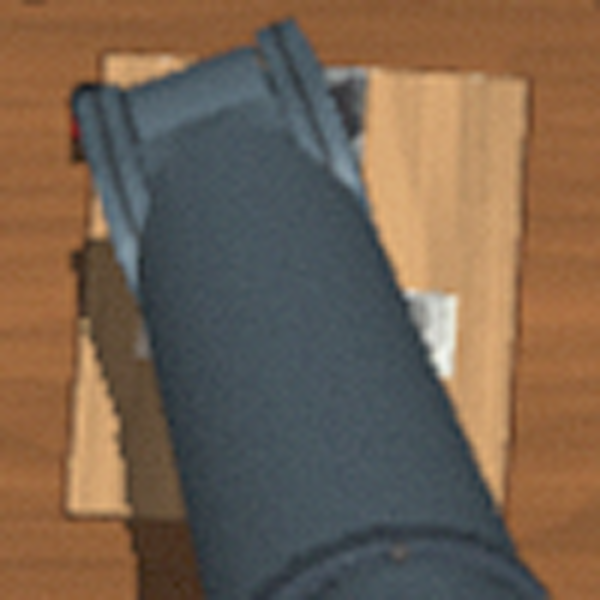

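Wrist overlay: foot at (313,142), mark at (312,134); the estimates agree to about 1 mm. Lowering slowly to contact.

Request:
play_rows(
  plan="0 -1 6 1 0 0 0;0 -1 14 1 0 0 0;0 -1 24 1 0 0 0;0 -1 32 1 0 0 0;0 -1 38 1 0 0 0;0 -1 41 1 0 0 0;0 -1 42 1 0 0 0;0 -1 42 1 0 0 0",
)

```text
time_s: 17.65
ee_pos: [0.5629, 0.0072, 0.0539]
ee_rot: [0.707, -0.707, 0.021, -0.021]
wrist_force: [-0.1, -0.3, -1.4]
finger_gap: 0.0114
```

```bash
python3 -c "
from h import *
goal(.563,.0075,.0495,-.06)
"
```

```text
shift [0.1 4.4 0.3] rot [-0.  0.  0.] | cur [0.5629 0.0072 0.0539] yaw -0.06 F [-0.1 -0.3 -1.4] gap 0.0114 t 17.65 j [ 0.1443  0.6966 -0.3146  1.8678  0.3438  0.63   -0.4418]
```

Request:
play_rows(
  plan="0 0 1 0 0 0 0;0 0 2 0 0 0 0;0 0 3 0 0 0 0;0 0 3.5 0 0 0 0;0 0 4 0 0 0 0;0 0 4.4 0 0 0 0;0 0 4.8 0 0 0 0;0 0 4.8 0 0 0 0",
)

```text
time_s: 18.65
ee_pos: [0.5628, 0.0072, 0.0497]
ee_rot: [-0.707, 0.707, -0.021, 0.021]
wrist_force: [-2.2, -0.5, 7.8]
finger_gap: 0.0113
```

```bash
python3 -c "
from h import *
goal(.563,.0075,.0495,-.06)
c=cams.capture('wrist'); M=c['image']
cv2.imwrite('pics/w7c.png',cv2.resize(M[70:210,230:400],None,fx=4,fy=4,interpolation=cv2.INTER_CUBIC))
"
```

```text
shift [0.2 0.2 0.3] rot [ 0.  0. -0.] | cur [0.5628 0.0072 0.0497] yaw -0.06 F [-2.2 -0.5  7.8] gap 0.0113 t 18.65 j [ 0.1416  0.7034 -0.3113  1.8685  0.3472  0.6228 -0.4449]
```

View pics/w7c.png

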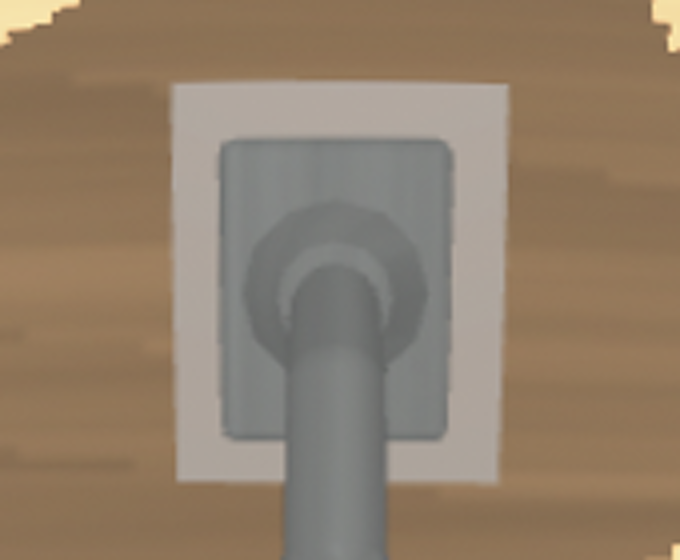

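Contact at 7.8 N. The foot sits inside the mark with 5.5–7 mm on each side. Releasing and rising.

Request:
play_rows(
  plan="0.25 0 0 0 0 0 0;0.4 0 0 0 0 0 0;0.45 0 0 0 0 0 0;0.45 0 -3 0 0 0 0;0.45 0 -20 0 0 0 0;0.45 0 -50 0 0 0 0;0.45 0 -90 0 0 0 0;0.45 0 -130 0 0 0 0",
)

```text
time_s: 19.7
ee_pos: [0.5628, 0.0073, 0.1814]
ee_rot: [0.707, -0.707, 0.021, -0.021]
wrist_force: [0.4, -0.8, 0.2]
finger_gap: 0.0397
```

```bash
python3 -c "
from h import *
goal(.563,.0075,.0495,-.06)
c=cams.capture('wrist'); M=c['image']; cv2.imwrite('pics/w8.png',M)
np.savez('/tmp/x.npz',p=1)
s=cams.capture('scene'); cv2.imwrite('pics/s8.png',cv2.resize(s['image'][140:270,270:420],None,fx=5,fy=5,interpolation=cv2.INTER_CUBIC))
"
```

```text
shift [  0.1 131.9   0.2] rot [-0.     0.     0.001] | cur [0.5628 0.0073 0.1814] yaw -0.0598 F [ 0.4 -0.8  0.2] gap 0.0397 t 19.7 j [ 0.2069  0.5055 -0.3937  1.8139  0.2456  0.8693 -0.3616]
```

View pics/w8.png

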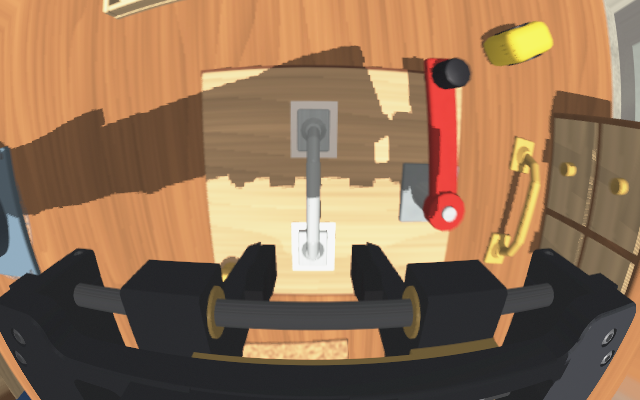

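View pics/s8.png

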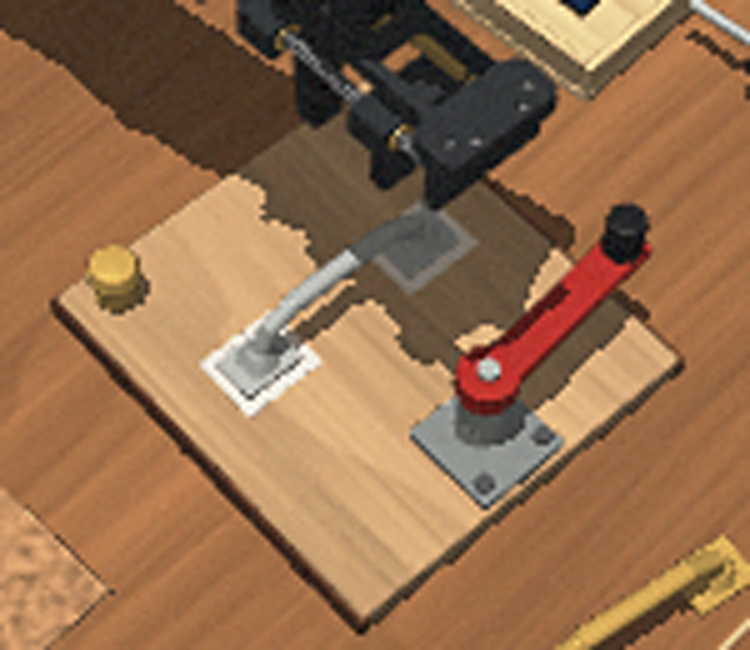

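```bash
python3 -c "
from h import *
c=cams.capture('wrist'); M=c['image'].copy()
def circ(x,y,z,r,col):
  q=[proj(c,[x+r*np.cos(a),y+r*np.sin(a),z],True) for a in np.linspace(0,6.28,25)]
  cv2.polylines(M,[(np.array(q)*8).round().astype(int)],True,col,1,cv2.LINE_AA,3)
circ(.6705,.1088,.112,.011,(0,255,0)); circ(.673,-.001,.092,.017,(0,255,0))
circ(.6705,.1088,.082,.011,(255,255,0))
cv2.imwrite('pics/w9.png',cv2.resize(M[40:240,380:500],None,fx=3,fy=3,interpolation=cv2.INTER_CUBIC))
goal(.6705,.1088,.17,.025)
"
```

```text
shift [ 99.7  12.7 107.7] rot [-0.    -0.085  0.005] | cur [0.5644 0.0073 0.1821] yaw -0.0602 F [-0.3 -0.5  0.2] gap 0.0395 t 19.85 j [ 0.2067  0.5047 -0.3935  1.813   0.2468  0.8665 -0.3626]
```

View pics/w9.png

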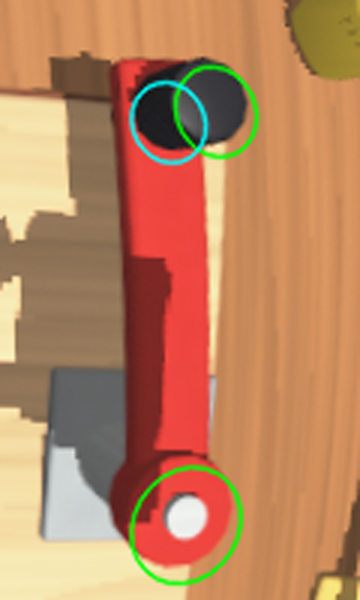

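Request:
play_rows(
  plan="0.45 15 2 16 0 -0.02 0;0.45 40 6 44 0 -0.04 0;0.45 66 9 74 0 -0.06 0;0.45 86 11 97 0 -0.08 0;0.45 98 13 110 0 -0.085 0;0.45 98 13 110 0 -0.085 0;0.45 98 13 110 0 -0.085 0;0.45 98 13 110 0 -0.085 0",
)

```text
time_s: 20.85
ee_pos: [0.6667, 0.11, 0.166]
ee_rot: [-0.707, 0.707, 0.008, -0.009]
wrist_force: [0.2, 0.9, 0.5]
finger_gap: 0.0398
```

```bash
python3 -c "
from h import *
goal(.669,.111,.099,.027)
c=cams.capture('wrist'); M=c['image'].copy(); cv2.imwrite('pics/w10.png',M)
"
```

```text
shift [ 2.3 67.   1. ] rot [ 0.001 -0.003 -0.   ] | cur [0.6667 0.11   0.166 ] yaw 0.024 F [0.2 0.9 0.5] gap 0.0398 t 20.85 j [ 0.0221  0.7027 -0.3877  1.5092  0.2975  0.989  -0.4231]
```

View pics/w10.png

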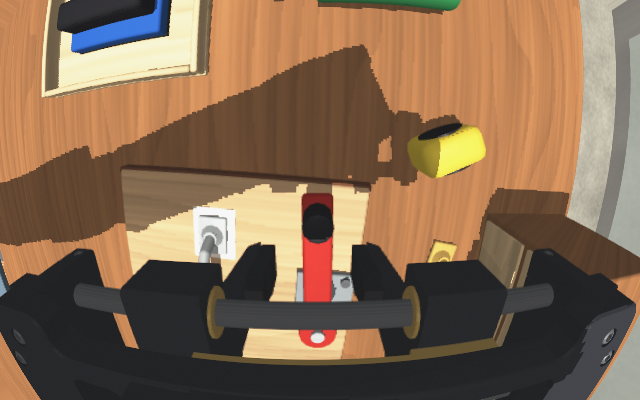

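```bash
python3 -c "
from h import *
c=cams.capture('wrist'); M=c['image'].copy()
def circ(x,y,z,r,col):
  q=[proj(c,[x+r*np.cos(a),y+r*np.sin(a),z],True) for a in np.linspace(0,6.28,25)]
  cv2.polylines(M,[(np.array(q)*8).round().astype(int)],True,col,1,cv2.LINE_AA,3)
circ(.669,.111,.112,.011,(0,255,0)); circ(.672,.0015,.092,.017,(0,255,0))
cv2.imwrite('pics/w11.png',cv2.resize(M[180:360,260:380],None,fx=3.3,fy=3.3,interpolation=cv2.INTER_CUBIC))
"
```

```text
(no output)
```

View pics/w11.png

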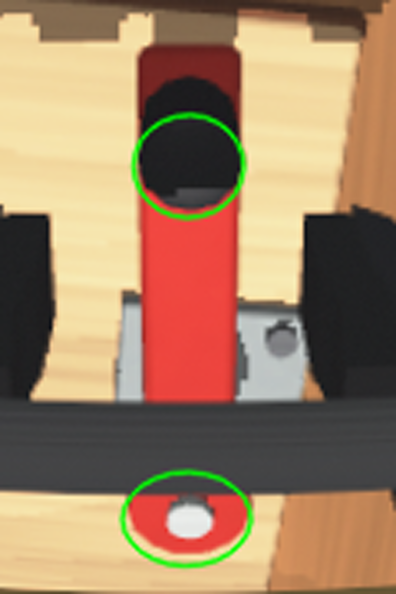

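Request:
play_rows(
  plan="0.45 2.3 12 2 0 -0.003 0;0.45 2.3 30 2 0 -0.003 0;0.45 2.3 48 2 0 -0.003 0;0.45 2.3 60 2 0 -0.003 0;0.45 2.3 67 2 0 -0.003 0;0.45 2.3 67 2 0 -0.003 0;0.3 2.3 67 2 0 -0.003 0;0.3 2.3 67 2 0 -0.003 0",
  grip_force=8,
)

```text
time_s: 21.95
ee_pos: [0.6698, 0.1133, 0.0997]
ee_rot: [0.707, -0.707, -0.01, 0.01]
wrist_force: [-1.0, 0.0, -0.4]
finger_gap: 0.0265
```

```bash
cat >> h.py <<'E'
H=np.array([.672,.0015])
def arc(a0,a1,n=8,r=.11,z=.099):
    st=monitor.observe(); R=rr(st["ee_rot"]).as_matrix(); p=st["ee_pos"]
    for a in np.linspace(a0,a1,n):
        yaw=a+np.pi/2-np.pi
        q=[*(H+r*np.array([np.cos(a),np.sin(a)])),z]
        X=np.array([np.cos(yaw),np.sin(yaw),0]);Y=np.array([0,0,-1.]);G=np.c_[X,Y,np.cross(X,Y)]
        print(round(a,3),(R.T@(np.array(q)-p)*1000).round(1),Rn.from_matrix(R.T@G).as_rotvec().round(3))
E
python3 -c "
from h import *
goal(.669,.112,.099,.027)
arc(1.598,2.398,9)
"
```

```text
shift [-0.9  0.7 -1.3] rot [-0.     0.001  0.001] | cur [0.6698 0.1133 0.0997] yaw 0.028 F [-1.   0.  -0.4] gap 0.0265 t 21.95 j [ 0.0029  0.7876 -0.3642  1.5308  0.3327  0.8838 -0.4474]
1.598 [-0.9  0.7 -1.8] [-0.     0.001  0.001]
1.698 [-11.9   0.6  -2.4] [-0.    -0.099  0.001]
1.798 [-22.7   0.6  -4. ] [-0.    -0.199  0.001]
1.898 [-33.4   0.6  -6.7] [-0.    -0.299  0.001]
1.998 [-43.7   0.6 -10.5] [ 0.    -0.399  0.001]
2.098 [-53.6   0.6 -15.3] [ 0.    -0.499  0.001]
2.198 [-63.    0.6 -21. ] [ 0.    -0.599  0.001]
2.298 [-71.8   0.6 -27.7] [ 0.    -0.699  0.001]
2.398 [-79.8   0.6 -35.1] [ 0.    -0.799  0.001]
```

The knob sits between the jaws with the fingers just clear. Swinging it along the arc, caged.

Request:
play_rows(
  plan="0.3 -12 0.5 -2 0 -0.1 0;0.3 -23 0.5 -4 0 -0.2 0;0.3 -33 0.5 -7 0 -0.3 0;0.3 -44 0.5 -10 0 -0.4 0;0.3 -54 0.5 -15 0 -0.5 0;0.3 -63 0.5 -21 0 -0.6 0;0.3 -72 0.5 -28 0 -0.7 0;0.3 -80 0.5 -35 0 -0.8 0",
)

```text
time_s: 22.95
ee_pos: [0.591, 0.0765, 0.0993]
ee_rot: [-0.647, 0.647, 0.286, -0.285]
wrist_force: [1.5, 0.3, -0.0]
finger_gap: 0.0262
```

```bash
python3 -c "
from h import *
goal(.669,.112,.099,.027)
arc(2.398,3.082,8)
c=cams.capture('wrist'); M=c['image'].copy(); cv2.imwrite('pics/w12.png',M)
"
```

```text
shift [ 78.8   0.5 -33.7] rot [0.    0.805 0.002] | cur [0.591  0.0765 0.0993] yaw 0.8317 F [ 1.5  0.3 -0. ] gap 0.0262 t 22.95 j [ 0.2007  0.714  -0.5637  1.7612  0.5027  0.8118  0.2259]
2.398 [-0.3  0.3 -0.4] [0.001 0.005 0.002]
2.496 [-11.    0.3  -0.9] [ 0.001 -0.093  0.002]
2.593 [-21.7   0.2  -2.4] [ 0.001 -0.191  0.002]
2.691 [-32.1   0.2  -4.9] [ 0.001 -0.289  0.002]
2.789 [-42.3   0.2  -8.5] [ 0.001 -0.386  0.002]
2.887 [-52.    0.2 -13. ] [ 0.001 -0.484  0.002]
2.984 [-61.3   0.2 -18.5] [ 0.001 -0.582  0.002]
3.082 [-69.9   0.2 -24.8] [ 0.002 -0.679  0.002]
```

View pics/w12.png

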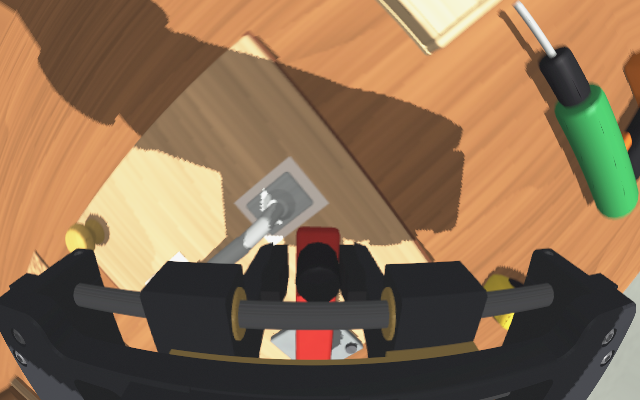

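The knob at (318,270) is tracking between the jaws, and the handle is undisturbed.

Request:
play_rows(
  plan="0.3 -11 0.2 -1 0 -0.093 0;0.3 -22 0.2 -2.4 0 -0.19 0;0.3 -32 0.2 -5 0 -0.29 0;0.3 -42 0.2 -8.5 0 -0.386 0;0.3 -52 0.2 -13 0 -0.484 0;0.3 -61 0.2 -18.5 0 -0.58 0;0.3 -66 0.2 -22 0 -0.64 0;0.3 -70 0.2 -25 0 -0.68 0",
)

```text
time_s: 24.0
ee_pos: [0.562, 0.0077, 0.0987]
ee_rot: [-0.515, 0.516, 0.484, -0.484]
wrist_force: [1.4, 1.8, -0.7]
finger_gap: 0.0265
```

```bash
python3 -c "
from h import *
arc(3.082,3.122,3)
goal(.5622,.008,.0993,1.511)
"
```

```text
3.082 [ 0.4 -0.3 -0.2] [ 0.001 -0.004  0.001]
3.102 [-1.8 -0.3 -0.2] [ 0.001 -0.024  0.001]
3.122 [-4.  -0.3 -0.3] [ 0.001 -0.044  0.001]
shift [ 0.3 -0.6 -0.2] rot [ 0.001 -0.003  0.001] | cur [0.562  0.0077 0.0987] yaw 1.5077 F [ 1.4  1.8 -0.7] gap 0.0265 t 24.0 j [ 0.4371  0.7206 -0.7233  1.844   0.6372  0.8234  0.8933]
```

Request:
play_rows(
  plan="0.3 -0.5 -0.3 0 0 0 0;0.3 -1 -0.3 0 0 0 0;0.3 -1.5 -0.3 0 0 0 0;0.3 -2 -0.3 0 0 0 0;0.3 -2.5 -0.3 0 0 0 0;0.3 -3 -0.3 0 0 0 0;0.3 -3 -0.3 0 0 0 0;0.3 -3 -0.3 0 0 0 0",
)

```text
time_s: 25.0
ee_pos: [0.5615, 0.0052, 0.0987]
ee_rot: [0.515, -0.515, -0.485, 0.484]
wrist_force: [0.5, 4.8, 0.7]
finger_gap: 0.0264
```

```bash
python3 -c "
from h import *
goal(.5622,.008,.0993,1.511)
"
```

```text
shift [ 2.8 -0.6 -0.5] rot [ 0.    -0.003  0.001] | cur [0.5615 0.0052 0.0987] yaw 1.5085 F [0.5 4.8 0.7] gap 0.0264 t 25.0 j [ 0.4422  0.7203 -0.7238  1.845   0.6369  0.8231  0.8986]
```

Force rises to 4.8 N, above the 1.1 N friction, so it is beginning to press on the stop. A little further to confirm.

Request:
play_rows(
  plan="0.3 -0.5 0 0 0 0 0;0.3 -1 0 0 0 0 0;0.3 -1.5 0 0 0 0 0;0.3 -2 0 0 0 0 0;0.3 -2 0 0 0 0 0;0.3 -2 0 0 0 0 0;0.3 -2 0 0 0 0 0;0.3 -2 0 0 0 0 0",
)

```text
time_s: 26.0
ee_pos: [0.5615, 0.0051, 0.0987]
ee_rot: [0.516, -0.514, -0.486, 0.483]
wrist_force: [2.5, 9.5, -1.6]
finger_gap: 0.0263
```

```bash
python3 -c "
from h import *
goal(.5622,.008,.0993,1.511)
"
```

```text
shift [ 3.  -0.5 -0.5] rot [ 0.001 -0.001  0.004] | cur [0.5615 0.0051 0.0987] yaw 1.5098 F [ 2.5  9.5 -1.6] gap 0.0263 t 26.0 j [ 0.4451  0.7205 -0.7254  1.8455  0.6357  0.8214  0.9021]
```

The stop is firm: 2 mm more command gave 0.1 mm of motion and 9.5 N. Centring the jaws, opening, and rising clear.

Request:
play_rows(
  plan="0.3 2 0 0 0 0 0;0.3 4 0 0 0 0 0;0.4 4 0 0 0 0 0;0.5 4 0 0 0 0 0;0.5 4 -8 0 0 0 0;0.5 4 -30 0 0 0 0;0.5 4 -70 0 0 0 0;0.5 4 -110 0 0 0 0",
)

```text
time_s: 27.0
ee_pos: [0.5615, 0.0067, 0.2112]
ee_rot: [-0.515, 0.516, 0.484, -0.484]
wrist_force: [0.2, -0.5, -0.3]
finger_gap: 0.0443
```

```bash
python3 -c "
from h import *
goal(.43,-.25,.25,1.0)
"
```

```text
shift [-264.4  -38.9  115.2] rot [0.001 0.508 0.   ] | cur [0.5615 0.0067 0.2112] yaw 1.5084 F [ 0.2 -0.5 -0.3] gap 0.0443 t 27.0 j [ 0.5214  0.5734 -0.8344  1.7769  0.4937  1.0131  1.0054]
```

Request:
play_rows(
  plan="0.5 -30 -5 13 0 0.05 0;0.5 -75 -11 33 0 0.14 0;0.5 -120 -18 52 0 0.23 0;0.5 -165 -25 72 0 0.32 0;0.5 -210 -31 92 0 0.41 0;0.5 -245 -37 107 0 0.48 0;0.5 -264 -39 115 0 0.508 0;0.5 -264 -39 115 0 0.508 0",
)

```text
time_s: 28.0
ee_pos: [0.4301, -0.2504, 0.2483]
ee_rot: [-0.62, 0.621, 0.339, -0.339]
wrist_force: [0.4, -0.3, 0.3]
finger_gap: 0.044
```

```bash
python3 -c "
from h import *
c=cams.capture('top'); cv2.imwrite('pics/t13.png',cv2.resize(c['image'][110:270,170:370],None,fx=4,fy=3.75,interpolation=cv2.INTER_CUBIC))
s=cams.capture('scene'); cv2.imwrite('pics/s13.png',cv2.resize(s['image'][80:270,270:470],None,fx=3.1,fy=3.1,interpolation=cv2.INTER_CUBIC))
print(monitor.observe()['wrist_force'],monitor.observe()['ee_pos'])
"
```

```text
[0.473  1.2266 1.0178] [ 0.4309 -0.2482  0.2478]
```

View pics/t13.png

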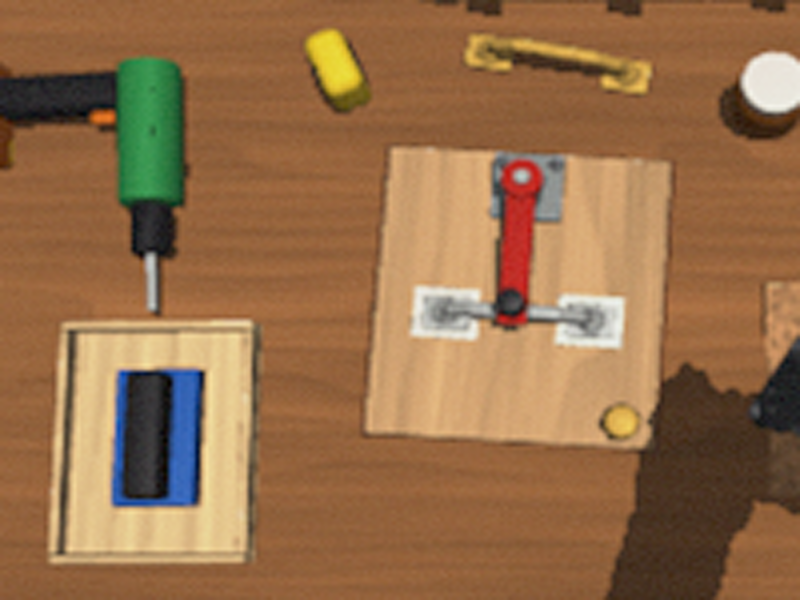

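View pics/s13.png

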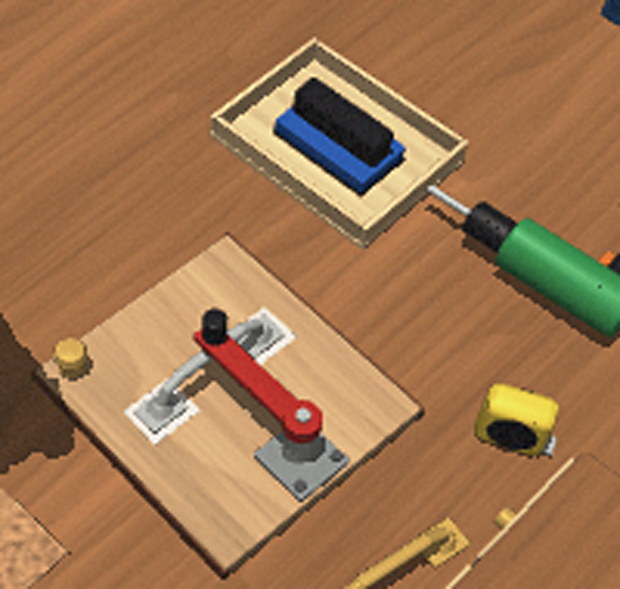

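```bash
python3 -c "
from h import *
c=cams.capture('top')
f=lambda u,v:(170+(u+.5)/4-.5,110+(v+.5)/3.75-.5)
k=w(c,f(510,301),.112);h=w(c,f(521,177),.092);d=k-h
print(k,h,np.linalg.norm(d[:2]),'angle',np.arctan2(d[1],d[0])%6.2832-(np.pi/2-.06))
print(order.job_done())
"
```

```text
[0.5638 0.0068 0.112 ] [0.6733 0.0003 0.092 ] 0.1097118168782859 angle 1.5718365689002711
the job is handed in; nothing more can be done
None
```

The job is done and handed in at about 28 s of the 70 s. The three steps were carried out in the order asked.

- **Sanding block:** it lies flat in the plywood tray, set down under contact at about 7 N. The last top and scene pictures show it well inside the walls.
- **Chrome handle:** I used the largest one, from the cork mat. It stands on the panel, set down at about 8 N. The close wrist view showed one foot inside its mark with about 5.5–7 mm to spare on each side. The other foot shows inside its mark in the top and scene pictures.
- **Hold-down arm:** it was swung round to its stop, where 2 mm of extra command gave only 0.1 mm of motion and 9.5 N. The last top picture gives an angle of 1.572 rad, with the knob within about 1–2 mm of the midpoint of the marks.

The robot stands clear of everything. In the last pictures the bystanders in view look unmoved; the screwdriver and the small chrome handles were outside those crops.

No check failed. The cameras disagreed by about 2–4 mm on the knob and post positions, so I corrected the knob position from close wrist views before the swing. The gripper read 11 mm on the 12 mm handle bar, but the handle stayed held.

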